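# Index the vial carousel and hold the inspection flap at the mark

## Robot

A 6-joint arm with a two-finger parallel gripper is mounted at the origin on a cart in front of the work surface, level with it; the furniture and walls round the work are solid. World frame = base frame: x ahead of the robot, y to its left, z up, the work surface at z = 0. Lengths are in mm, angles in rad, forces in N, time in s.
With the tool pointing down it reaches from about 350 to 725 mm from the base axis. Payload 6 kg.
Tool frame: the origin (TCP) lies on the centre line of the jaws, within the pads' length; the fingertips stand 11 mm ahead of it and the grasp point (between the pads) lies 8 mm behind it; z points along the fingers, y is the line along which they close (so a half turn about z gives the same grasp; the last joint's range is limited). The gripper opens to 85 mm and grips with 20 to 120 N. Pads are 22 mm wide; open, the fingers measure 114 mm over their backs; the gripper's body (76 mm by 85 mm) begins 54 mm behind the grasp point. The pads swing forward as they close: fully open they stand 13 mm farther back than shut.
Start: joints at [1.533, 0.04, 0.085, 0, -1.615, -0.334], TCP at [217.948, 558.99, 214.461] pointing down, gripper open.
Joint ranges: [-2.56, 2.56], [-1.29, 2.01], [-1.08, 1.49], [-3.29, 1.98], [-2.81, -0.18], [-2.99, 2.99]. Speed limits (rad/s): [2.57, 2.57, 3.01, 3.14, 3.14, 3.14].

## Interface

Orientations are given as [roll, pitch, yaw] about the fixed x, y, z axes, in that order (R = Rz(yaw) Ry(pitch) Rx(roll)).
In Python, from bench import robot gives the robot as it stands.
- The arm moves only by the tool apply_moves, never from a script. Its argument "commands" is a list that holds one entry, the list of rows, each a list of 7 numbers: the opening, from 0 (shut) to 1 (fully open), then the shift along the tool's x, y, z in cm, then the turn, a rotation vector about the tool's x, y, z in degrees. In form: [[[grip, tx, ty, tz, rx, ry, rz], ...]]. A call has 1 to 5 rows; each row is the pose to reach, as a shift and turn from the pose commanded when the call began, along the tool's axes at that moment; what a row does not reach only later rows make up. A row lasts 1/10 s, in which the tool goes at most 50 mm and 8.59 degrees, less where a joint would pass 70% of its speed; a pose out of reach is approached as far as the arm can. A call with a gripper value outside its range is refused whole. The fingers move at their own pace and stop on an object; "force" is the grip in N (left out, the last holds). Time passes only in rows, so rows that repeat a pose let the fingers close. It gives the time, the measured TCP pose, the force, the opening and the grip force at its end, in the units of the state.
- robot.state(): the state, without advancing time (a new reading comes with each control period).
- robot.grab_frame(name): name is "side" or "top" or "wrist"; returns (picture, depth): 480x640x3 uint8, blue, green, red; 480x640 float32, mm along the optical axis (not along the pixel's ray), 0 where there is no reading.
- robot.camera_model(name): a dict with "fov_y" (degrees; the focal length in pixels is half the picture's height over the tangent of half this angle, whatever the lens; pixels are square), "cx", "cy" (the principal point, pixels), "R" (3x3) and "t" (3): a world point X has camera coordinates R X + t. Camera axes: x right, y down, z forward; pixel columns grow to the right and rows downward; lengths in mm; the calibration is good to about 2 mm. A picture is of the moment at which its call begins: read the wrist's pose just before it. camera_model takes no time and is no camera call; for the wrist camera it gives the pose at the moment of the call.
- robot.close_job(): hands the job in; it is judged then, once.
The state is a dict: "time_s": time; "q": joint angles; "joint_velocities": joint speeds; "joint_efforts": joint torques, N m; "ee_pos": TCP position; "tool_rot": TCP orientation; "contact_force": force on the tool from outside, world axes, zero at the start; "moment": the same for the moment, N m; "grip_width": finger opening in mm; "grip_force": force on a finger pad.
Only numpy, scipy, OpenCV 4.12 (cv2) and the standard library are available. Lean on these libraries where they do the work, as an engineer would, in place of code of your own. Each camera call takes 0.05 s, during which the arm holds its last target. There are 200 camera calls.

## Task

Turn the vial carousel by its black bar knob one position counter-clockwise (seen from above), until it clicks home with the blue-capped vial at the inspection port under the flap. Then swing the blue flap up by its handle until it is in line with the orange mark, and hold it there with the gripper: the program finishes while still holding it, as it falls shut if let go. Leave the mark and the other things on the bench as they are.

Things in the scene. Friction and masses are not known exactly. Their poses are not given: they have to be found in the camera images.
- unit: Inspection carousel, fixed to the worktop: white base plate 210 x 250 mm with a round vial carousel and, on its +y side, a hood of two white walls (top 96 mm up) with a blue flap as its roof. Origin: on the worktop, on the carousel's axis. Own axes: z up; +y from the carousel's axis to the inspection port under the flap; +x from the flap's handle to its hinge (away from the robot). Base spans x -105 to +105 mm, y -100 to +150 mm.
- carousel (a joint): Angle of the carousel (rad), growing counter-clockwise seen from above. Six detented positions 60 degrees apart, at 0, 1.047, ...; a sprung roller (about 0.1 N m) snaps it into the nearest position once let go. It starts at or near 0 (it may settle a few degrees at the start); at 1.047 the blue-capped vial is home at the port. Disc 166 mm across, vials' caps reach 90 mm above the worktop.
- knob_grip (a point): Grip point of the black bar knob on the carousel's axis, 128 mm above the worktop. The bar is 50 mm long, 14 mm thick and 34 mm high (106 to 140 mm above the worktop), with a 38 mm disc under it (102 to 107 mm). The bar lies along the direction -30 degrees from this point's x axis (in the point's horizontal xy plane; the point turns with the carousel). Grip it from above across its 14 mm.
- blue_cap (a point): Top centre of the only blue-capped vial on the carousel (21 mm across, 62 mm from the axis, fixed in the disc, 90 mm above the worktop; the other five caps are black).
- port (a point): Inspection port: the fixed point 90 mm above the worktop, under the flap, where the top of the blue cap must come.
- hinge (a joint): Angle of the flap (rad): 0 shut (level), grows as its handle swings up and away about the hinge; stop at 1.75. It weighs about 0.4 kg (up to 20 % more or less) and falls shut by itself.
- flap_handle (a point): Centre of the flap's black round handle: a cylinder 26 mm in diameter and 24 mm long, lying parallel to the hinge, free at both ends, so that fingers closing along the hinge direction (its 24 mm) let it pivot between them while the gripper stays upright. Shut it is 124 mm above the worktop; in the flap's own frame it lies 142 mm from the hinge toward -x and 24 mm above it. Axes: those of the flap, x along the plate from the free edge to the hinge, y along the hinge.
- flap_axis (a point): Fixed point on the flap's hinge line, at the middle of the flap, 100 mm above the worktop; its axes are those of unit, the hinge line is its y axis.
- mark (a joint): Angle of the orange mark (rad), on the same scale as hinge: the flap is at the mark when both are equal.
- mark_tip (a point): Tip of the orange pointer, 104 mm from the hinge line, on the outer (+y) side of the hood, beside a quadrant scale with ticks every 10 degrees. It turns on the flap's hinge line, stays where it was set, and lies along the flap's plate when the flap is at the mark: its x axis points from the tip to the hinge.
- flap: The blue flap itself: plate 112 x 72 x 5 mm, hinged along its far edge, with its handle; origin on the hinge line.
- timer: Small white bench timer, 62 x 66 x 19 mm, a bystander; origin at its underside.
- watch: Black round stopwatch, 78 x 62 x 22 mm, a bystander; origin at its underside.
- dish: Clear petri dish, 63 mm across, 15 mm high, a bystander; origin at its underside.
- amber: Amber dropper bottle, 34 mm across, 107 mm high, a bystander; origin at its underside.

How it is judged (in metres and radians):
On the way, in this order (a step that is already met when the one before it is completed fails the run):
1. the carousel is clicked home with the blue-capped vial at the port, the flap still shut (horizontal distance between blue_cap and port below 0.005 m and value of joint hinge below 0.1 rad), for 0.3 s.
2. the flap is held by the fingers at the mark (angle between the x axis of flap_handle and the x axis of mark_tip, either way round below 0.07 rad and contact force between the fingers and flap above 0.5 N), for 0.3 s.
At the end, for the whole second after the job is handed in: The blue-capped vial is at the port (within 5 mm), the flap stands within 4 degrees of the orange mark, still, and the fingers hold it there; nothing else does (all of step 2 and horizontal distance between blue_cap and port below 0.005 m and value of joint hinge above 0.45 rad and velocity of joint hinge between -0.05 and 0.05 rad/s); the arm keeps its last pose, push and grip.
It fails at once if the carousel is turned past the next position or back by one (value of joint carousel above 1.55 rad or value of joint carousel below -0.5 rad).
It fails at once if the orange mark is shifted (distance of mark_tip from where it was at the start of the episode above 0.006 m).
It fails at once if a bystander is disturbed (distance of any of timer, watch, dish, amber from where it was at the start of the episode above 0.02 m).
It also fails if it takes over 51 s, if anything falls off the work surface, if the arm or the gripper's body presses on something with over 40 N, if the wrist force passes 120 N, or if a joint passes its speed limit or range.

## Working session

There is one attempt and no reset: what is moved stays moved. The work goes in short steps, Python scripts to look and compute and a tool call to move; the robot and the scene stay as the last step left them, time stands still between calls to the robot, and variables do not carry over. Pictures are saved under pics/ and viewed, at most 10 in all, crops included, and the job is handed in when it is done.

Besides the shell and the picture viewer there is one more tool, called after "Call:" by a JSON object that holds its "op" and its "data". apply_moves: Moves the arm, as the interface text tells. Its arguments: {"type":"object","properties":{"commands":{"type":"array","items":{"type":"array","items":{"type":"array","items":{"type":"number"}}}},"force":{"type":"number"}},"required":["commands"]}

```bash
mkdir -p pics; ls
python3 - <<'E'
from bench import robot
import cv2,numpy as np
s=robot.state();print(s)
for n in("top","side"):
    im,d=robot.grab_frame(n);cv2.imwrite(f"pics/{n}0.png",im);np.save(f"pics/{n}0.npy",d);print(n,robot.camera_model(n))
E
```

```text
pics
{'time_s': 0.0, 'q': array([ 1.53271098e+00,  4.08322802e-02,  8.38012394e-02, -4.46688911e-04,
       -1.61549184e+00, -3.33723509e-01]), 'joint_velocities': array([ 1.29808492e-03,  3.70169498e-05, -8.39793933e-04, -5.84137968e-04,
       -7.14165890e-04, -5.66538311e-04]), 'joint_efforts': array([-9.86721570e-04, -3.68202388e+01,  3.47420561e+01,  6.93257689e+00,
       -5.29303172e-03,  5.35684350e-07]), 'ee_pos': array([217.76896379, 558.70467773, 213.46535334]), 'tool_rot': array([ 3.13981517e+00, -1.43899210e-04, -3.71789159e-01]), 'contact_force': array([ 0.25901433,  0.50516271, -0.43326684]), 'moment': array([ 0.00062582,  0.00760983, -0.03843013]), 'grip_force': 0.0, 'grip_width': 85.53623845832827}
top {'fov_y': 50.019181330556314, 'cx': 319.8035800910502, 'cy': 238.57046529220352, 'R': array([[ 0.02597839, -0.99962354,  0.00882605],
       [-0.99438675, -0.02674616, -0.10237006],
       [ 0.10256759, -0.0061171 , -0.99470723]]), 't': array([   6.35233797,  535.07104136, 1207.51295651])}
side {'fov_y': 51.92464122988715, 'cx': 308.5051916979845, 'cy': 241.00250117862808, 'R': array([[ 0.90132765, -0.4329966 ,  0.01106443],
       [-0.1429735 , -0.32153312, -0.93604222],
       [ 0.40886068,  0.84209881, -0.35171373]]), 't': array([-457.75592059,  180.30120359,  911.58809599])}
```

View pics/top0.png

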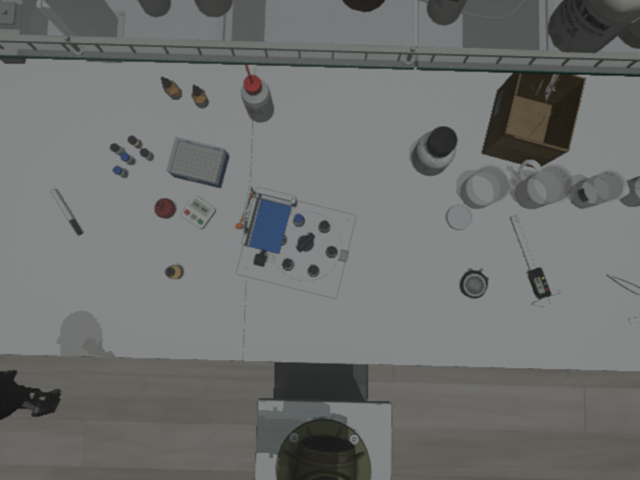

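View pics/side0.png

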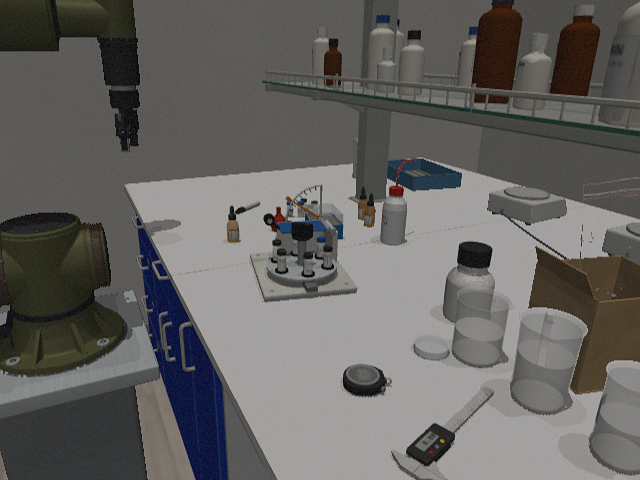

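The top view shows the unit with base-plate corners at about (253,187), (356,213), (336,298) and (237,272). The knob is at (306,242), the blue cap near (298,220), the flap at (270,225), and the handle at (261,258). In the side view, the orange mark is near (300,205). I'll cast these onto the right heights.

```bash
cat > h.py <<'E'
import numpy as np,cv2
from bench import robot
def K(c):
    f=240/np.tan(np.radians(c["fov_y"]/2)); return f
def ray(c,u,v):
    f=K(c);R=np.array(c["R"]);t=np.array(c["t"])
    return -R.T@t, R.T@np.array([(u-c["cx"])/f,(v-c["cy"])/f,1])
def onz(c,u,v,z):
    o,d=ray(c,u,v);return o+d*(z-o[2])/d[2]
def proj(c,X):
    p=np.array(c["R"])@np.asarray(X,float)+c["t"];return K(c)*p[:2]/p[2]+[c["cx"],c["cy"]]
E
python3 - <<'E'
from h import *
c=robot.camera_model("top")
for u,v,z in[(253,187,10),(356,213,10),(336,298,10),(237,272,10),(306,242,140),(298,220,90),(261,258,137)]:print(u,v,z,onz(c,u,v,z).round(1))
w=robot.camera_model("wrist");R=np.array(w["R"]);print(w["fov_y"],"campos",(-R.T@w["t"]).round(1),"fwd",R[2].round(3))
im=cv2.imread("pics/top0.png");cv2.imwrite("pics/topc.png",cv2.resize(im[180:305,215:365],None,fx=4.8,fy=4.8,interpolation=cv2.INTER_CUBIC))
im,d=robot.grab_frame("wrist");cv2.imwrite("pics/w0.png",im)
E
```

```text
253 187 10 [659.4 187.8  10. ]
356 213 10 [601.8 -66.6  10. ]
336 298 10 [393.8 -22.3  10. ]
237 272 10 [450.  218.2  10. ]
306 242 140 [514.8  51.1 140. ]
298 220 90 [569.6  71.8  90. ]
261 258 137 [477.5 148.  137. ]
59.63919674519793 campos [284.8 532.5 373.1] fwd [-0.264  0.1   -0.959]
```

View pics/topc.png

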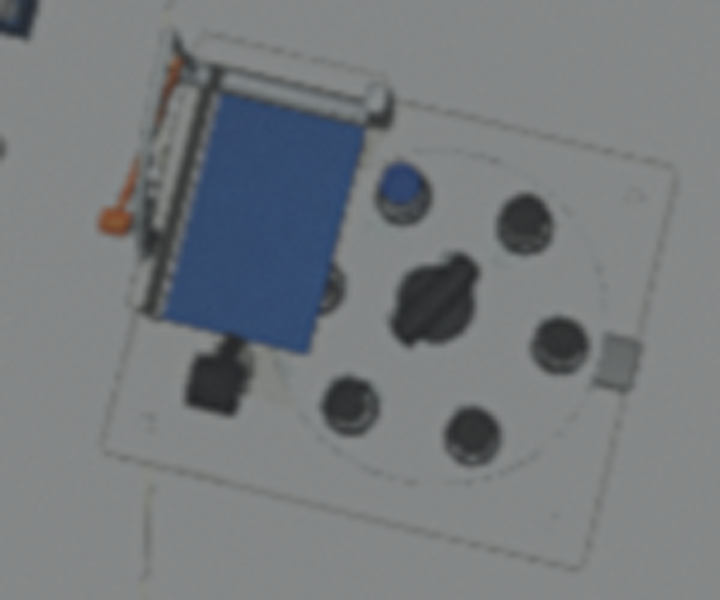

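View pics/w0.png

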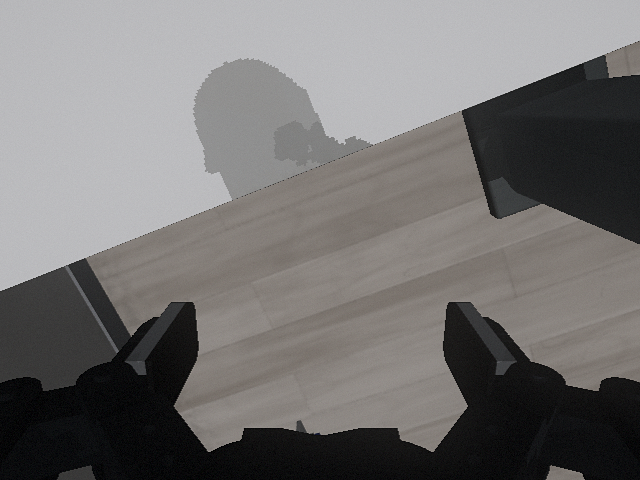

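Call:
{"op": "apply_moves", "data": {"commands": [[[1,3.1,2.4,-0.9,0,0,0],[1,6.2,4.9,-1.8,0,0,0],[1,9.2,7.3,-2.8,0,0,0],[1,12.3,9.8,-3.7,0,0,0],[1,15.4,12.2,-4.6,0,0,0]]]}}

```text
time_s: 0.65
ee_pos: [317.5, 387.9, 260.7]
tool_rot: [3.141, 0.0, -0.371]
contact_force: [1.0, 0.8, 0.3]
grip_width: 85.7
grip_force: 0.0
```

Call:
{"op": "apply_moves", "data": {"commands": [[[1,3.1,2.4,0,0,0,0],[1,6.2,4.9,0,0,0,0],[1,9.2,7.3,0,0,0,0],[1,12.3,9.8,0,0,0,0],[1,15.4,12.2,0,0,0,0]]]}}

```text
time_s: 1.15
ee_pos: [416.6, 218.3, 260.5]
tool_rot: [-3.141, 0.0, -0.371]
contact_force: [0.9, 0.8, 0.3]
grip_width: 85.7
grip_force: 0.0
```

Call:
{"op": "apply_moves", "data": {"commands": [[[1,3.1,2.4,0,0,0,4.3],[1,6.2,4.9,0,0,0,8.6],[1,9.2,7.3,0,0,0,12.9],[1,12.3,9.8,0,0,0,17.2],[1,15.4,12.2,0,0,0,21.5]]]}}

```text
time_s: 1.65
ee_pos: [515.9, 48.6, 260.4]
tool_rot: [3.142, 0.0, -0.75]
contact_force: [0.3, 0.5, 0.4]
grip_width: 85.3
grip_force: 0.0
```

Call:
{"op": "apply_moves", "data": {"commands": [[[1,0,0,0,0,0,0],[1,0,0,0,0,0,0]]]}}

```text
time_s: 1.85
ee_pos: [515.5, 49.4, 259.9]
tool_rot: [3.141, 0.001, -0.749]
contact_force: [-0.1, 0.2, -0.6]
grip_width: 85.5
grip_force: 0.0
```

Run:
```python
from h import *
import pickle
s=robot.state();print(s["time_s"],s["ee_pos"],s["tool_rot"],s["q"])
w=robot.camera_model("wrist")
im,d=robot.grab_frame("wrist");cv2.imwrite("pics/w1.png",im);pickle.dump((w,im,d),open("w1.pkl","wb"))
```

```text
1.85 [515.46920033  49.40235269 259.91975991] [ 3.14057393e+00  5.94245722e-04 -7.48726856e-01] [ 4.84598682e-01 -1.67517726e-01 -3.04158859e-02 -2.25578201e-04
 -1.70905618e+00  3.37440132e-01]
```

View pics/w1.png

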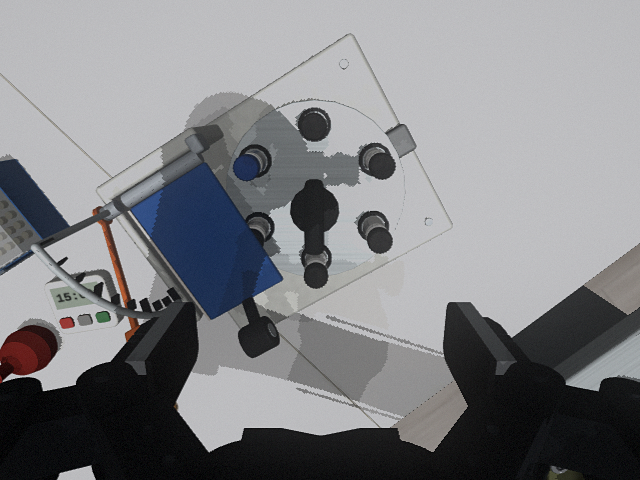

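The wrist view shows the blue cap at (247,166), the knob bar running from (314,190) to (314,265), the handle at (259,337) and the orange pointer from (103,215) to (131,333). I'll measure these with the depth.

```bash
cat >> h.py <<'E'
def cloud(c,d):
    f=K(c);v,u=np.mgrid[0:480,0:640]
    P=np.dstack([(u-c["cx"])/f*d,(v-c["cy"])/f*d,d]).reshape(-1,3)-np.array(c["t"])
    return (P@np.array(c["R"])).reshape(480,640,3)
E
python3 - <<'E'
from h import *
import pickle
from scipy.optimize import least_squares
w,im,d=pickle.load(open("w1.pkl","rb"));P=cloud(w,d);z=P[...,2]
hsv=cv2.cvtColor(im,cv2.COLOR_BGR2HSV);ok=d>0
roi=np.zeros_like(ok);roi[30:360,80:440]=1
print("table z",np.median(z[30:60,500:600]))
def blobs(m,mn=60):
    m=(m&ok).astype(np.uint8);n,l,s,c=cv2.connectedComponentsWithStats(m)
    for i in range(1,n):
        if s[i,4]>=mn: yield l==i,c[i],s[i,4]
pts=[]
for m,c,a in blobs((z>84)&(z<95)&roi&(im.max(2)<150)):
    p=P[m];(cx,cy),r=cv2.minEnclosingCircle(p[:,:2].astype(np.float32));print("cap",c.round(),a,cx,cy,r,np.median(z[m]),im[m].mean(0).round())
for m,c,a in blobs((z>128)&(z<150)&roi):
    p=P[m][:,:2].astype(np.float32);print("hi",c.round(),a,cv2.minAreaRect(p),np.median(z[m]),np.percentile(z[m],95))
mo=(hsv[...,0]>5)&(hsv[...,0]<20)&(hsv[...,1]>150)&(im[...,2]>80)&ok
for m,c,a in blobs(mo):
    p=P[m];mu=np.median(p,0);D=np.linalg.svd(p-p.mean(0),full_matrices=False)[2][0];t=(p-p.mean(0))@D
    print("orange",c.round(),a,p[t<np.percentile(t,6)].mean(0).round(1),p[t>np.percentile(t,94)].mean(0).round(1),D)
mb=(hsv[...,0]>100)&(hsv[...,0]<130)&(hsv[...,1]>120)&(z>97)&(z<110)
for m,c,a in blobs(mb): print("flap",a,cv2.minAreaRect(P[m][:,:2].astype(np.float32)),np.median(z[m]))
E
```

```text
table z 0.32491883951781736
cap [313. 126.] 578 562.50830078125 12.138757705688477 10.437287330627441 90.3909319706936 [50. 49. 49.]
cap [198. 135.] 106 616.729736328125 86.51887512207031 11.557674407958984 92.53756675662285 [75. 75. 74.]
cap [158. 242.] 978 564.6123657226562 143.94085693359375 73.62629699707031 91.88931118995475 [74. 75. 74.]
cap [382. 166.] 558 503.42535400390625 -6.7162251472473145 10.452305793762207 90.47421875192103 [53. 52. 52.]
cap [246. 167.] 560 575.5585327148438 72.79344940185547 10.485873222351074 90.278948950801 [75. 44. 31.]
cap [259. 237.] 80 528.9630126953125 107.90684509277344 8.12812328338623 88.86800092910883 [29. 26. 24.]
cap [380. 240.] 494 457.5587158203125 35.025325775146484 10.467792510986328 90.43157499150927 [55. 54. 54.]
cap [316. 276.] 465 470.77093505859375 95.24012756347656 10.385710716247559 90.35336780254153 [44. 44. 43.]
hi [314. 218.] 1370 ((516.69775390625, 53.88698196411133), (13.885811805725098, 50.07999801635742), 48.138668060302734) 139.5204977346491 140.9879699543493
hi [ 87. 222.] 122 ((623.1838989257812, 170.45701599121094), (
[... 190 characters left out ...]
 78.43345642089844) 136.30800033193339 144.89706187181585
hi [151. 308.] 290 ((550.218505859375, 187.29954528808594), (7.016177654266357, 17.939184188842773), 78.71939849853516) 140.75381455701466 148.38407078126951
hi [257. 340.] 921 ((474.7177734375, 152.65728759765625), (24.62902069091797, 24.715003967285156), 77.57670593261719) 134.8948861401876 137.20654346162556
orange [115. 265.] 328 [621.8 181.  106.9] [565.4 192.9 145.3] [-0.81062561  0.16732706  0.56114862]
orange [131. 329.] 133 [555.2 194.9 151.9] [547.1 201.6 161.9] [-0.52335417  0.41825627  0.74240293]
flap 11862 ((552.66162109375, 135.9962615966797), (72.41073608398438, 111.4055404663086), 77.76927947998047) 102.51393778235663
```

Call:
{"op": "apply_moves", "data": {"commands": [[[0.45,-0.22,-0.41,2,0,0,-1],[0.45,-0.22,-0.41,5,0,0,-1],[0.45,-0.22,-0.41,8,0,0,-1],[0.45,-0.22,-0.41,10,0,0,-1],[0.45,-0.22,-0.41,11,0,0,-1]]], "force": 30}}

```text
time_s: 2.4
ee_pos: [515.3, 55.6, 148.4]
tool_rot: [3.139, 0.001, -0.727]
contact_force: [-0.6, -0.5, -0.4]
grip_width: 38.4
grip_force: 0.0
```

Call:
{"op": "apply_moves", "data": {"commands": [[[0.45,0,0,1,0,0,0],[0.45,0,0,2,0,0,0],[0.45,0,0,2.8,0,0,0],[0.45,0,0,2.8,0,0,0],[0.45,0,0,2.8,0,0,0]]]}}

```text
time_s: 2.9
ee_pos: [516.8, 54.6, 122.9]
tool_rot: [-3.141, -0.0, -0.73]
contact_force: [-0.4, 0.2, -0.1]
grip_width: 38.3
grip_force: 0.0
```

Call:
{"op": "apply_moves", "data": {"commands": [[[0,0,0,0,0,0,0],[0,0,0,0,0,0,0],[0,0,0,0,0,0,0],[0,0,0,0,0,0,0],[0,0,0,0,0,0,0]]], "force": 30}}

```text
time_s: 3.4
ee_pos: [517.0, 54.7, 123.3]
tool_rot: [-3.141, -0.001, -0.73]
contact_force: [-0.4, 0.3, 5.0]
grip_width: 0.3
grip_force: 2.4
```

Run:
```python
from h import *
s=robot.state();print(s["ee_pos"],s["grip_width"],s["grip_force"],s["contact_force"])
im,d=robot.grab_frame("wrist");cv2.imwrite("pics/w2.png",im)
```

```text
[517.02634731  54.65515713 123.34247993] 0.3386736025100084 2.3682876303792 [-0.36882204  0.2597228   4.98467177]
```

View pics/w2.png

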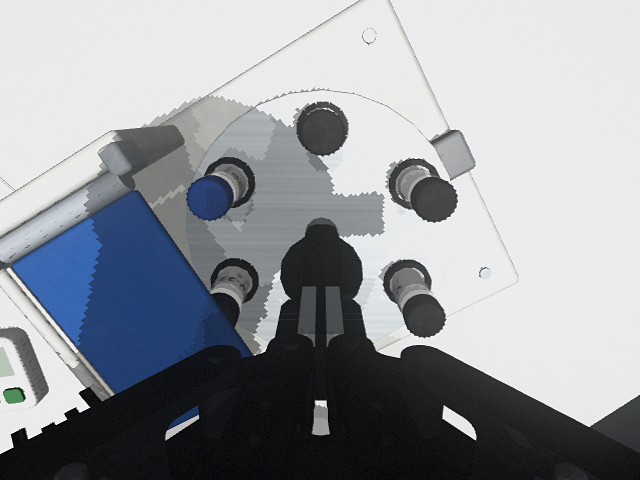

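The picture shows the fingertips at about (321,320) over the knob, with a gap between the pads at columns 316-327. I'll check the depth to see what is where.

Run:
```python
from h import *
s=robot.state();w=robot.camera_model("wrist")
im,d=robot.grab_frame("wrist");P=cloud(w,d)
print("tcp px",proj(w,s["ee_pos"]),"knob px",proj(w,[516.7,53.9,140]),proj(w,[516.7,53.9,107]))
for r in (230,250,290,310,330,345):
    print(r,[(c,*P[r,c].round().astype(int),int(im[r,c].mean())) for c in (285,295,308,313,321,329,335,350)])
print("col",[(r,*P[r,321].round().astype(int)) for r in range(215,440,12)])
s=robot.state();print(s["grip_width"],s["grip_force"],s["contact_force"])
```

```text
tcp px [319.54645057 290.94257581] knob px [321.54029334 308.68874839] [321.33920892 275.37544642]
230 [(285, np.int64(532), np.int64(69), np.int64(37), 140), (295, np.int64(528), np.int64(65), np.int64(38), 137), (308, np.int64(538), np.int64(42), np.int64(116), 37), (313, np.int64(537), np.int64(40), np.int64(118), 37), (321, np.int64(535), np.int64(37), np.int64(119), 37), (329, np.int64(533), np.int64(35), np.int64(120), 43), (335, np.int64(531), np.int64(34), np.int64(116), 39), (350, np.int64(506), np.int64(40), np.int64(38), 140)]
250 [(285, np.int64(523), np.int64(78), np.int64(38), 135), (295, np.int64(534), np.int64(54), np.int64(108), 34), (308, np.int64(537), np.int64(42), np.int64(139), 34), (313, np.int64(536), np.int64(41), np.int64(139), 34), (321, np.int64(534), np.int64(38), np.int64(140), 39), (329, np.int64(532), np.int64(37), np.int64(138), 43), (335, np.int64(530), np.int64(35), np.int64(138), 44), (350, np.int64(517), np.int64(36), np.int64(108), 45)]
290 [(285, np.int64(522), np.int64(71), np.int64(107), 24), (295, np.int64(519), np.int64(68), np.int64(107), 2
[... 2016 characters left out ...]
.int64(145)), (299, np.int64(525), np.int64(47), np.int64(155)), (311, np.int64(525), np.int64(47), np.int64(163)), (323, np.int64(525), np.int64(46), np.int64(172)), (335, np.int64(525), np.int64(46), np.int64(179)), (347, np.int64(523), np.int64(49), np.int64(179)), (359, np.int64(519), np.int64(52), np.int64(177)), (371, np.int64(516), np.int64(55), np.int64(178)), (383, np.int64(513), np.int64(57), np.int64(178)), (395, np.int64(510), np.int64(60), np.int64(178)), (407, np.int64(399), np.int64(159), np.int64(0)), (419, np.int64(391), np.int64(166), np.int64(0)), (431, np.int64(383), np.int64(173), np.int64(1))]
0.020750265739405575 2.7156491205096245 [-0.66510138  0.13714072  5.06702526]
```

The depth shows the shut fingertips at z of about 141, resting on top of the bar rather than 11 mm below the TCP. I'll rise, open, and measure where the tips really are.

Call:
{"op": "apply_moves", "data": {"commands": [[[0,0,0,-2,0,0,0],[0,0,0,-4,0,0,0],[0,0,0,-5,0,0,0],[0,0,0,-5,0,0,0],[0,0,0,-5,0,0,0]]]}}

```text
time_s: 4.0
ee_pos: [516.2, 54.8, 171.3]
tool_rot: [3.141, 0.001, -0.73]
contact_force: [0.5, -0.9, -1.4]
grip_width: 0.1
grip_force: 0.0
```

```bash
cat > tips.py <<'E'
from h import *
import sys
s=robot.state();w=robot.camera_model("wrist");im,d=robot.grab_frame("wrist");P=cloud(w,d)
print(s["ee_pos"].round(1),s["tool_rot"].round(3),s["grip_width"],s["contact_force"].round(1))
from scipy.spatial.transform import Rotation as Ro
T=Ro.from_euler("xyz",s["tool_rot"]).as_matrix();L=(P-s["ee_pos"])@T
m=(d>0)&(np.abs(L[...,0])<25)&(np.abs(L[...,1])<70)&(L[...,2]<45)&(P[...,2]>145)
for side in(-1,1):
    q=L[m&(np.sign(L[...,1])==side)]
    print(side,"z max pct",np.percentile(q[:,2],[90,98,99.5,100]).round(1)); t=q[q[:,2]>np.percentile(q[:,2],98)];print(" tip xy range",t.min(0).round(1),t.max(0).round(1))
cv2.imwrite(sys.argv[1],im)
E
python3 tips.py pics/w3.png
```

```text
[516.2  54.8 171.3] [ 3.141e+00  1.000e-03 -7.300e-01] 0.11571713277196337 [ 0.5 -0.9 -1.4]
-1 z max pct [-64.5 -36.1 -26.2 -20. ]
 tip xy range [  6.6 -13.3 -36.1] [ 12.2  -0.2 -20. ]
1 z max pct [-63.9 -35.4 -25.9 -19.9]
 tip xy range [  6.6   0.2 -35.4] [ 12.1  14.  -19.9]
```

Call:
{"op": "apply_moves", "data": {"commands": [[[0.45,0,0,0,0,0,0],[0.45,0,0,0,0,0,0],[0.45,0,0,0,0,0,0],[0.45,0,0,0,0,0,0]]]}}

```text
time_s: 4.45
ee_pos: [516.5, 54.7, 172.3]
tool_rot: [3.141, 0.0, -0.73]
contact_force: [0.1, -0.6, -0.5]
grip_width: 38.6
grip_force: 0.0
```

```bash
python3 tips.py pics/w4.png
```

```text
[516.5  54.7 172.3] [ 3.141  0.    -0.73 ] 38.63174393258484 [ 0.1 -0.6 -0.5]
-1 z max pct [-57.  -31.8 -24.2 -17. ]
 tip xy range [-10.8 -32.5 -31.8] [ 12.1 -18.6 -17. ]
1 z max pct [-56.9 -31.9 -24.5 -17.7]
 tip xy range [-10.6  19.3 -31.9] [ 12.1  33.3 -17.7]
```

View pics/w4.png

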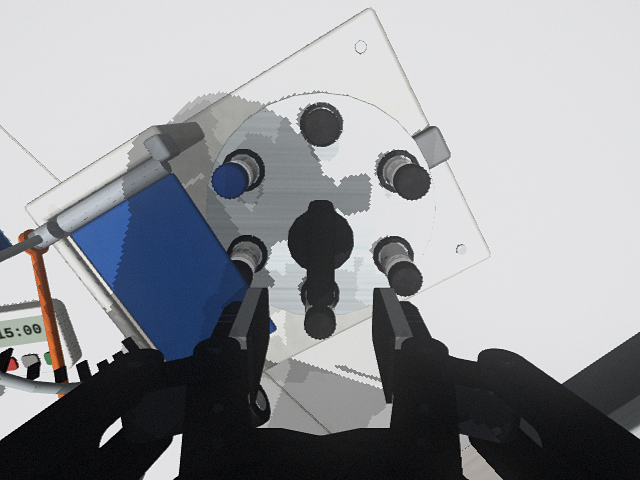

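The tips are 17 to 20 mm behind the reported TCP, not 11 mm ahead of it, and the contact on the bar at TCP z 123 agrees. From here on I'll work with a tip height of TCP z + 17. The view shows the jaws straddling the bar at (250,300) and (380,300), well centred.

Call:
{"op": "apply_moves", "data": {"commands": [[[0.45,0,0,2.5,0,0,0],[0.45,0,0,5,0,0,0],[0.45,0,0,6.8,0,0,0],[0.45,0,0,7.6,0,0,0],[0.45,0,0,7.6,0,0,0]]]}}

```text
time_s: 5.0
ee_pos: [516.1, 54.4, 95.6]
tool_rot: [3.14, 0.001, -0.73]
contact_force: [0.5, -0.3, -0.0]
grip_width: 38.6
grip_force: 0.0
```

Call:
{"op": "apply_moves", "data": {"commands": [[[0,0,0,0,0,0,0],[0,0,0,0,0,0,0],[0,0,0,0,0,0,0],[0,0,0,0,0,0,0],[0,0,0,0,0,0,0]]], "force": 30}}

```text
time_s: 5.5
ee_pos: [517.0, 54.5, 98.0]
tool_rot: [-3.141, -0.001, -0.73]
contact_force: [-3.4, -1.7, 6.1]
grip_width: 13.6
grip_force: 32.8
```

Call:
{"op": "apply_moves", "data": {"commands": [[[0,0,0,-0.2,0,0,0],[0,0,0,-0.2,0,0,-5],[0,0,0,-0.2,0,0,-11],[0,0,0,-0.2,0,0,-17],[0,0,0,-0.2,0,0,-23]]]}}

```text
time_s: 6.0
ee_pos: [517.0, 54.6, 98.1]
tool_rot: [-3.141, -0.001, -0.324]
contact_force: [2.7, -1.5, -3.2]
grip_width: 13.6
grip_force: 31.8
```

Call:
{"op": "apply_moves", "data": {"commands": [[[0,0,0,0,0,0,-6],[0,0,0,0,0,0,-12],[0,0,0,0,0,0,-18],[0,0,0,0,0,0,-24],[0,0,0,0,0,0,-30]]]}}

```text
time_s: 6.5
ee_pos: [517.0, 54.8, 98.1]
tool_rot: [-3.141, -0.001, 0.2]
contact_force: [2.8, -0.6, -3.2]
grip_width: 13.4
grip_force: 31.7
```

Call:
{"op": "apply_moves", "data": {"commands": [[[0,0,0,0,0,0,-4],[0,0,0,0,0,0,-7],[0,0,0,0,0,0,-7],[0,0,0,0,0,0,-7]]]}}

```text
time_s: 6.9
ee_pos: [517.0, 54.8, 98.1]
tool_rot: [-3.141, -0.001, 0.316]
contact_force: [3.9, -1.0, -5.3]
grip_width: 13.3
grip_force: 31.4
```

Call:
{"op": "apply_moves", "data": {"commands": [[[0.45,0,0,0,0,0,0],[0.45,0,0,0,0,0,0],[0.45,0,0,0,0,0,0],[0.45,0,0,-2,0,0,0],[0.45,0,0,-5,0,0,0]]]}}

```text
time_s: 7.4
ee_pos: [515.4, 54.4, 147.4]
tool_rot: [-3.142, 0.004, 0.317]
contact_force: [0.4, 0.3, 0.4]
grip_width: 38.4
grip_force: 0.0
```

Call:
{"op": "apply_moves", "data": {"commands": [[[0.45,0,0,-4,0,0,0],[0.45,0,0,-8,0,0,0],[0.45,0,0,-11,0,0,0],[0.45,0,0,-11,0,0,0],[0.45,0,0,-11,0,0,0]]]}}

```text
time_s: 7.9
ee_pos: [516.7, 54.9, 259.1]
tool_rot: [-3.141, -0.001, 0.318]
contact_force: [0.1, 0.9, -0.3]
grip_width: 38.2
grip_force: 0.0
```

```bash
cat > look.py <<'E'
from h import *
s=robot.state();w=robot.camera_model("wrist");im,d=robot.grab_frame("wrist");P=cloud(w,d);z=P[...,2]
print(s["time_s"],s["ee_pos"].round(1),s["tool_rot"].round(3),s["grip_width"])
A=np.array([516.7,53.9]);a=np.radians(-12.2);U=np.array([[np.cos(a),np.sin(a)],[-np.sin(a),np.cos(a)]])
Q=P.copy();Q[...,:2]=(P[...,:2]-A)@U.T
hsv=cv2.cvtColor(im,cv2.COLOR_BGR2HSV);ok=d>0
def blobs(m,mn=60):
    n,l,st,c=cv2.connectedComponentsWithStats((m&ok).astype(np.uint8))
    for i in range(1,n):
        if st[i,4]>=mn: yield l==i,c[i],st[i,4]
blue=(hsv[...,0]>100)&(hsv[...,0]<130)&(hsv[...,1]>110)
near=(np.abs(Q[...,0])<130)&(Q[...,1]<175)&(Q[...,1]>-100)
for m,c,n in blobs((z>84)&(z<95)&near&(im.max(2)<150)&(np.hypot(Q[...,0],Q[...,1])<76),150):
    q=Q[m];(x,y),r=cv2.minEnclosingCircle(q[:,:2].astype(np.float32));print("cap unit",round(x,1),round(y,1),"r",round(r,1),"ang",np.degrees(np.arctan2(y,x)).round(1),"blue" if blue[m].mean()>.5 else "")
m=(z>128)&(z<150)&(Q[...,0]>-100)&(Q[...,0]<-40)&(Q[...,1]>60)&(Q[...,1]<115)
for m,c,n in blobs(m,200): print("handle",cv2.minAreaRect(P[m][:,:2].astype(np.float32)),np.percentile(z[m],95))
def line(q):
    p=np.polyfit(q[:,0],q[:,2],1)
    for _ in range(4):
        r=q[:,2]-np.polyval(p,q[:,0]);k=np.abs(r)<2.5;p=np.polyfit(q[k,0],q[k,2],1)
    return np.degrees(np.arctan(-p[0])).round(2),np.polyval(p,80.1).round(1),k.sum()
mb=blue&(Q[...,2]>96)&near&(Q[...,1]>50)&(Q[...,1]<126)
if mb.sum()>200: print("flap deg",line(Q[mb&ok]))
mo=(hsv[...,0]>5)&(hsv[...,0]<20)&(hsv[...,1]>150)&(im[...,2]>70)&near&(Q[...,1]>120)&ok&(z>100)
if mo.sum()>100:print("mark deg",line(Q[mo]),Q[mo].mean(0).round(1),"tip",Q[mo][Q[mo][:,2]>np.percentile(Q[mo][:,2],95)].mean(0).round(1))
import sys;cv2.imwrite(sys.argv[1],im)
E
python3 look.py pics/w5.png
```

```text
7.9 [516.7  54.9 259.1] [-3.141e+00 -1.000e-03  3.180e-01] 38.157297673263976
cap unit 53.6 31.1 r 10.4 ang 30.1 
cap unit 53.7 -30.9 r 10.5 ang -29.9 
cap unit -53.7 31.0 r 10.7 ang 150.0 
cap unit 0.2 -61.7 r 10.4 ang -89.8 
cap unit -53.4 -31.0 r 10.6 ang -149.9 
handle ((475.1560974121094, 152.60548400878906), (24.60394859313965, 24.50460433959961), 77.58198547363281) 137.35162098521494
flap deg (np.float64(0.06), np.float64(102.5), np.int64(15046))
mark deg (np.float64(36.19), np.float64(101.8), np.int64(750)) [ 23.7 145.7 143. ] tip [ -3.5 145.3 163.7]
```

The carousel is home: the caps sit at 60° multiples and the port position at 90° is hidden under the flap. Next I'll move over the handle and take a cleaner reading of the mark.

Call:
{"op": "apply_moves", "data": {"commands": [[[0.6,-0.2,-2.1,0,0,0,6],[0.6,-0.4,-4.2,0,0,0,12],[0.6,-0.6,-6.4,0,0,0,18],[0.6,-0.8,-8.5,0,0,0,24],[0.6,-0.9,-10.6,0,0,0,30.4]]]}}

```text
time_s: 8.45
ee_pos: [474.0, 153.1, 257.0]
tool_rot: [3.14, 0.002, -0.217]
contact_force: [0.4, 0.0, 0.3]
grip_width: 51.3
grip_force: 0.0
```

Call:
{"op": "apply_moves", "data": {"commands": [[[0.6,0,0,2,0,0,0],[0.6,0,0,4,0,0,0],[0.6,0,0,4,0,0,0],[0.6,0,0,4,0,0,0]]]}}

```text
time_s: 8.85
ee_pos: [474.7, 152.1, 218.0]
tool_rot: [3.14, 0.001, -0.213]
contact_force: [-0.5, -0.2, 1.3]
grip_width: 51.2
grip_force: 0.0
```

```bash
cat > mark.py <<'E'
from h import *
A=np.array([516.7,53.9]);a=np.radians(-12.2);U=np.array([[np.cos(a),np.sin(a)],[-np.sin(a),np.cos(a)]])
def mk(c,im,name,y0):
    hsv=cv2.cvtColor(im,cv2.COLOR_BGR2HSV);m=(hsv[...,0]>5)&(hsv[...,0]<20)&(hsv[...,1]>130)&(im[...,2]>60)
    H=np.append(A+U.T@[80.1,y0],100);Tq=H+[0,0,60];Tq[:2]+=U.T@[-85,0]
    box=np.array([proj(c,H),proj(c,Tq)]);lo=box.min(0)-12;hi=box.max(0)+12
    v,u=np.nonzero(m);k=(u>lo[0])&(u<hi[0])&(v>lo[1])&(v<hi[1]);u=u[k];v=v[k]
    Q=[]
    for uu,vv in zip(u,v):
        o,d=ray(c,uu,vv);n=U[1];s=(y0-n@(o[:2]-A))/(n@d[:2]);X=o+s*d;Q.append([U[0]@(X[:2]-A)-80.1,X[2]-100])
    if len(Q)<20: print(name,"few",len(Q));return
    Q=np.array(Q);r=np.hypot(*Q.T);k=(r>20)&(r<85);q=Q[k]
    D=np.linalg.svd(q-q.mean(0),full_matrices=False)[2][0];e=Q[r>88]
    print(name,len(q),"slope",np.degrees(np.arctan(-D[1]/D[0])).round(2),"ctr dir",np.degrees(np.arctan2(q.mean(0)[1],-q.mean(0)[0])).round(2),"head",np.degrees(np.arctan2(e.mean(0)[1],-e.mean(0)[0])).round(2) if len(e) else None,r.max().round(1))
if __name__=="__main__":
    import pickle
    w1,i1,_=pickle.load(open("w1.pkl","rb"))
    w=robot.camera_model("wrist");i,_=robot.grab_frame("wrist");cs=robot.camera_model("side");si,_=robot.grab_frame("side")
    ct=robot.camera_model("top")
    for y0 in(142,146):
        mk(w1,i1,f"w1 {y0}",y0);mk(w,i,f"w {y0}",y0);mk(cs,si,f"side {y0}",y0);mk(ct,cv2.imread("pics/top0.png"),f"top {y0}",y0)
E
python3 look.py pics/w6.png; python3 mark.py
```

```text
8.85 [474.7 152.1 218. ] [ 3.14e+00  1.00e-03 -2.13e-01] 51.23006612008172
cap unit 53.7 -30.7 r 10.7 ang -29.7 
cap unit 53.6 31.2 r 10.5 ang 30.2 
cap unit 0.4 -61.9 r 10.9 ang -89.6 
cap unit -53.6 31.1 r 10.5 ang 149.9 
cap unit -53.7 -30.9 r 10.6 ang -150.1 
handle ((474.8813781738281, 153.09616088867188), (23.963842391967773, 24.651376724243164), 78.02339172363281) 137.45182363622322
flap deg (np.float64(0.04), np.float64(102.5), np.int64(20808))
mark deg (np.float64(36.25), np.float64(101.6), np.int64(725)) [ 15.  146.1 149.3] tip [ -2.5 145.1 164.4]
w1 142 401 slope 33.8 ctr dir 41.69 head 39.71 109.4
w 142 294 slope 33.67 ctr dir 52.87 head 40.22 119.1
side 142 35 slope 35.41 ctr dir 33.94 head 30.81 114.8
top 142 few 19
w1 146 378 slope 33.93 ctr dir 35.85 head 36.68 106.8
w 146 336 slope 34.13 ctr dir 36.72 head 35.14 117.1
side 146 34 slope 35.66 ctr dir 33.33 head 28.82 115.8
top 146 few 19
```

View pics/w6.png

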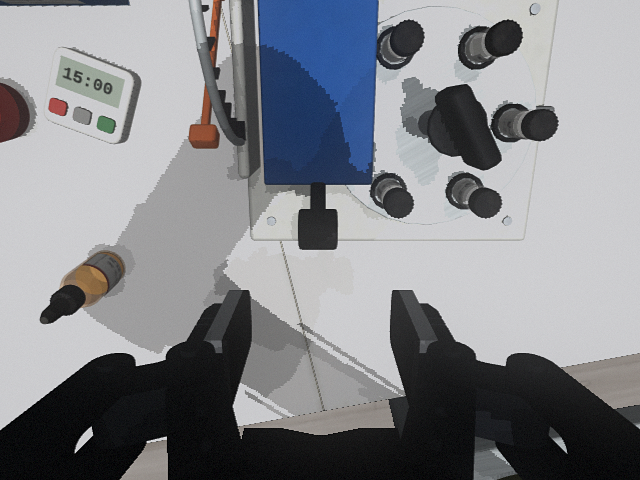

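The view shows the handle at (318,228), between the open jaws and in line with them, and the pointer head at (204,135). The mark reads about 35°. Next I'll descend onto the handle so the tips end at z of about 113.

Call:
{"op": "apply_moves", "data": {"commands": [[[0.6,0.03,-0.05,2.5,0,0,0],[0.6,0.03,-0.05,5.5,0,0,0],[0.6,0.03,-0.05,8.5,0,0,0],[0.6,0.03,-0.05,10.8,0,0,0],[0.6,0.03,-0.05,12.1,0,0,0]]]}}

```text
time_s: 9.5
ee_pos: [474.9, 152.6, 96.1]
tool_rot: [3.141, 0.001, -0.213]
contact_force: [-0.1, 0.1, 0.2]
grip_width: 51.3
grip_force: 0.0
```

Call:
{"op": "apply_moves", "data": {"commands": [[[0,0,0,0,0,0,0],[0,0,0,0,0,0,0],[0,0,0,0,0,0,0],[0,0,0,0,0,0,0],[0,0,0,0,0,0,0]]], "force": 40}}

```text
time_s: 10.0
ee_pos: [476.1, 153.5, 99.0]
tool_rot: [-3.14, -0.002, -0.213]
contact_force: [-0.3, 2.5, 4.2]
grip_width: 23.2
grip_force: 43.0
```

Call:
{"op": "apply_moves", "data": {"commands": [[[0,0.1,0,-0.6,0,0,0],[0,0.26,0,-1.23,0,0,0],[0,0.45,0,-1.85,0,0,0],[0,0.63,0,-2.43,0,0,0],[0,0.86,0,-3.0,0,0,0]]]}}

```text
time_s: 10.5
ee_pos: [484.0, 151.8, 126.4]
tool_rot: [-3.141, 0.001, -0.213]
contact_force: [7.0, 2.6, -8.7]
grip_width: 23.1
grip_force: 40.6
```

Call:
{"op": "apply_moves", "data": {"commands": [[[0,0.25,0,-0.6,0,0,0],[0,0.53,0,-1.15,0,0,0],[0,0.82,0,-1.71,0,0,0],[0,1.15,0,-2.25,0,0,0],[0,1.49,0,-2.78,0,0,0]]]}}

```text
time_s: 11.0
ee_pos: [498.1, 148.7, 153.5]
tool_rot: [-3.141, 0.002, -0.213]
contact_force: [5.6, 2.8, -9.7]
grip_width: 23.4
grip_force: 39.6
```

Call:
{"op": "apply_moves", "data": {"commands": [[[0,0.37,0,-0.5,0,0,0],[0,0.76,0,-1.0,0,0,0],[0,1.18,0,-1.47,0,0,0],[0,1.6,0,-1.93,0,0,0],[0,1.6,0,-1.93,0,0,0]]]}}

```text
time_s: 11.5
ee_pos: [514.0, 145.2, 173.1]
tool_rot: [-3.141, 0.002, -0.213]
contact_force: [3.0, 4.6, -8.6]
grip_width: 22.8
grip_force: 40.6
```

```bash
python3 - <<'E'
from bench import robot
import cv2
s=robot.state();print(s["contact_force"],s["grip_force"],s["grip_width"])
im,d=robot.grab_frame("side");cv2.imwrite("pics/s1.png",cv2.resize(im[160:310,230:370],None,fx=4,fy=4,interpolation=cv2.INTER_CUBIC))
E
python3 look.py pics/w7.png; python3 mark.py|grep -v top
```

```text
[ 2.99265154  4.58552937 -8.64066859] 40.621846318244934 22.766390571103642
11.55 [513.8 145.3 172.9] [-3.141e+00  2.000e-03 -2.130e-01] 22.882262390590434
cap unit 53.5 31.5 r 10.6 ang 30.5 
cap unit 53.6 -30.4 r 10.7 ang -29.5 
cap unit 0.4 -61.7 r 10.7 ang -89.6 
cap unit -53.6 31.1 r 10.8 ang 149.9 
cap unit -53.9 -30.6 r 11.0 ang -150.4 
flap deg (np.float64(32.58), np.float64(103.0), np.int64(33294))
mark deg (np.float64(36.12), np.float64(101.9), np.int64(1100)) [ 17.3 146.  147.8] tip [ -3.4 145.8 163.9]
w1 142 401 slope 33.8 ctr dir 41.69 head 39.71 109.4
w 142 761 slope 31.21 ctr dir 53.67 head 39.52 112.1
side 142 30 slope 34.01 ctr dir 34.42 head 27.84 111.0
w1 146 378 slope 33.93 ctr dir 35.85 head 36.68 106.8
w 146 593 slope 33.86 ctr dir 36.92 head 34.29 111.2
side 146 29 slope 34.12 ctr dir 33.89 head 24.86 116.5
```

View pics/s1.png

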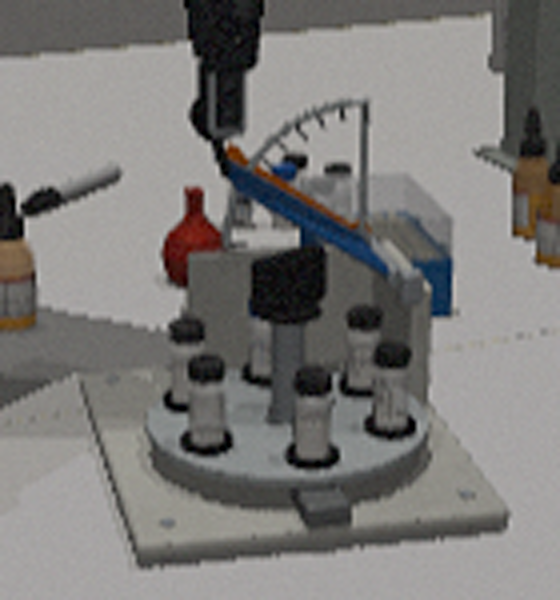

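The side view shows the flap, held at the handle near (215,120), almost in line with the orange pointer. I'll refine the mark using only the shaft.

Run:
```python
from h import *
import pickle
A=np.array([516.7,53.9]);a=np.radians(-12.2);U=np.array([[np.cos(a),np.sin(a)],[-np.sin(a),np.cos(a)]])
def f(w,im,d,n):
    Q=cloud(w,d);Q[...,:2]=(Q[...,:2]-A)@U.T
    h=cv2.cvtColor(im,cv2.COLOR_BGR2HSV);m=(h[...,0]>5)&(h[...,0]<20)&(h[...,1]>150)&(im[...,2]>60)&(d>0)&(Q[...,2]>95)&(abs(Q[...,1]-145)<12)
    m=cv2.erode(m.astype(np.uint8),np.ones((3,3)))>0
    q=Q[m];x=q[:,0]-80.1;z=q[:,2]-100;r=np.hypot(x,z)
    for lo,hi in((15,85),(30,88)):
        k=(r>lo)&(r<hi);p=np.polyfit(x[k],z[k],1)
        for _ in range(5):
            g=abs(z-np.polyval(p,x))<2;p=np.polyfit(x[k&g],z[k&g],1)
        print(n,lo,hi,(k&g).sum(),np.degrees(np.arctan(-p[0])).round(2),"off",(p[1]*np.cos(np.arctan(p[0]))).round(2), "y",q[k,1].mean().round(1))
    k=r>92;print("  head",k.sum(),"r",r.max(),"dir",np.degrees(np.arctan2(z[k],-x[k])).mean())
f(*pickle.load(open("w1.pkl","rb")),"w1")
w=robot.camera_model("wrist");im,d=robot.grab_frame("wrist");f(w,im,d,"now")
```

```text
w1 15 85 82 34.7 off 2.14 y 145.6
w1 30 88 79 34.67 off 2.18 y 145.6
  head 50 r 101.56310777149004 dir 37.014370994234625
now 15 85 64 34.43 off 2.7 y 146.1
now 30 88 80 34.22 off 2.92 y 146.0
  head 540 r 105.9110649168125 dir 37.18678593251473
```

Call:
{"op": "apply_moves", "data": {"commands": [[[0,0.17,0,-0.18,0,0,0],[0,0.34,0,-0.37,0,0,0],[0,0.34,0,-0.37,0,0,0],[0,0.34,0,-0.37,0,0,0],[0,0.34,0,-0.37,0,0,0]]]}}

```text
time_s: 12.25
ee_pos: [516.9, 144.6, 176.1]
tool_rot: [-3.142, 0.003, -0.213]
contact_force: [5.4, 3.1, -9.6]
grip_width: 23.1
grip_force: 40.3
```

Call:
{"op": "apply_moves", "data": {"commands": [[[0,0,0,0,0,0,0],[0,0,0,0,0,0,0],[0,0,0,0,0,0,0],[0,0,0,0,0,0,0],[0,0,0,0,0,0,0]]]}}

```text
time_s: 12.75
ee_pos: [516.9, 144.6, 176.2]
tool_rot: [-3.142, 0.003, -0.213]
contact_force: [5.0, 3.2, -9.5]
grip_width: 22.8
grip_force: 40.3
```

```bash
python3 look.py pics/w8.png; python3 look.py pics/w9.png|grep flap
```

```text
12.75 [516.9 144.6 176.2] [-3.142e+00  3.000e-03 -2.130e-01] 22.790245922010378
cap unit 53.6 31.3 r 10.5 ang 30.3 
cap unit 53.7 -30.6 r 10.9 ang -29.7 
cap unit 0.1 -61.4 r 10.6 ang -89.9 
cap unit -53.5 31.3 r 10.6 ang 149.7 
cap unit -53.3 -30.7 r 10.7 ang -150.1 
flap deg (np.float64(34.32), np.float64(103.1), np.int64(32225))
mark deg (np.float64(36.13), np.float64(101.9), np.int64(1090)) [ 18.6 146.  146.9] tip [ -3.5 146.7 163.9]
flap deg (np.float64(34.31), np.float64(103.1), np.int64(32213))
```

Call:
{"op": "apply_moves", "data": {"commands": [[[0,0.1,0,-0.1,0,0,0],[0,0.1,0,-0.1,0,0,0],[0,0.1,0,-0.1,0,0,0],[0,0.1,0,-0.1,0,0,0],[0,0.1,0,-0.1,0,0,0]]]}}

```text
time_s: 13.35
ee_pos: [517.8, 144.4, 177.0]
tool_rot: [3.142, 0.003, -0.213]
contact_force: [4.3, 4.5, -10.3]
grip_width: 23.1
grip_force: 40.2
```

```bash
python3 look.py pics/w10.png|grep flap; python3 -c "
from bench import robot;print(robot.close_job())"
```

```text
flap deg (np.float64(34.79), np.float64(103.1), np.int64(31974))
the job is handed in; nothing more can be done
None
```

I handed the job in at about 13.4 s with the carousel one position counter-clockwise, the visible caps at the 60° stops (blue cap hidden under the flap), and the flap held by the gripper at 34.8° (mark measured at about 34.5–36°); no verdict came back, and the real fingertips were about 17 mm behind the reported TCP rather than 11 mm ahead, so my first grip only touched the top of the knob.

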